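# Draw the iron rest plate into line with a tapered drift pin and lock it

### The arm

A 6-joint arm with a two-finger parallel gripper is mounted at the origin on the work surface. World frame = base frame: x ahead of the robot, y to its left, z up, the work surface at z = 0. Lengths are in m, angles in rad, forces in N, time in s.
With the tool pointing down it reaches from about 0.35 to 0.775 m from the base axis. Payload 7.3 kg.
Tool frame: the origin (TCP) lies at the very end of the fingers, on their centre line; the grasp point (between the pads) lies 19 mm behind it; z points along the fingers, y is the line along which they close (so a half turn about z gives the same grasp; the last joint's range is limited). The gripper opens to 92 mm and grips with 3 to 60 N. Pads are 19 mm wide; open, the fingers measure 130 mm over their backs; the gripper's body (75 mm by 190 mm) begins 47 mm behind the grasp point.
Start: joints at [1.07, 0.342, 1.524, -0, 1.275, -0.146], TCP at [0.182, 0.492, 0.227] pointing down, gripper open.
Joint ranges: [-2.53, 2.53], [-0.77, 2.02], [0.04, 2.7], [-1, 4.14], [0.28, 2.66], [-3.11, 3.11]. Speed limits (rad/s): [2.57, 2.57, 3.14, 3.14, 3.14, 3.14].

### API

Orientations are given as [roll, pitch, yaw] about the fixed x, y, z axes, in that order (R = Rz(yaw) Ry(pitch) Rx(roll)).
In Python, from cell import robot gives the robot as it stands. The module is installed in compiled form; this text tells all that it offers.
- The arm moves only by the tool arm_command, never from a script. Its argument "moves" is a list of rows, each a list of 3 entries, a list of its own where there are three numbers: the shift along the tool's x, y, z in m, then the turn, a rotation vector about the tool's x, y, z in rad, then the finger opening in m, from 0 to 0.0918. In form: [[[dx, dy, dz], [ax, ay, az], claw], ...]. A call has exactly 5 rows; each row is the pose to reach, as a shift and turn from the pose commanded when the call began, along the tool's axes at that moment; what a row does not reach only later rows make up. A row lasts 1/10 s, in which the tool goes at most 50 mm and 8.59 degrees, less where a joint would pass 70% of its speed; a pose out of reach is approached as far as the arm can. A call with a gripper value outside its range is refused whole. The fingers move at their own pace and stop on an object; "squeeze" is the grip in N (left out, the last holds). Time passes only in rows, so rows that repeat a pose let the fingers close, or fill a call up. It gives the time, the measured TCP pose, the force, the opening and the grip force at its end, in the units of the state.
- robot.observe(): the state, without advancing time (a new reading comes with each control period).
- robot.read_camera(name): name is "side" or "top" or "wrist"; returns the picture (420x560x3 uint8, red, green, blue); there is no depth.
- robot.camera_model(name): a dict with "fx", "fy", "cx", "cy" (pixels), "R" (3x3) and "t" (3): a world point X has camera coordinates R X + t. Camera axes: x right, y down, z forward; pixel columns grow to the right and rows downward; lengths in m; the calibration is good to about 2 mm. A picture is of the moment at which its call begins: read the wrist's pose just before it. camera_model takes no time and is no camera call; for the wrist camera it gives the pose at the moment of the call.
- robot.hand_in(): hands the job in; it is judged then, once.
The state is a dict: "time": time; "qpos": joint angles; "qvel": joint speeds; "joint_efforts": joint torques, N m; "tool_pos": TCP position; "tool_rot": TCP orientation; "contact_force": force on the tool from outside, world axes, zero at the start; "torque": the same for the moment, N m; "opening": finger opening in m; "grip_force": force on a finger pad.
Only numpy, scipy, OpenCV 4.12 (cv2) and the standard library are available. Lean on these libraries where they do the work, as an engineer would, in place of code of your own. Each camera call takes 0.05 s, during which the arm holds its last target. There are 200 camera calls.

### The job

The iron rest's plate has been slid back into its bracket but stops a few millimetres short of lining up with the bar underneath. Push the tapered drift pin gently down through the plate's wide hole and the hidden hole below it, letting it draw the plate into line, until its collar sits flat on the plate; then push the straight lock pin fully home in the narrow hole. Press steadily and slowly, never force a pin or bang its collar down, let go of both, and leave the other things on the shelf where they are.

Things in the scene. Friction and masses are not known exactly. Their poses are not given: they have to be found in the camera images.
- bracket: White steel bracket of the iron rest, fixed to the shelf: 182 mm over its cheeks (its x), 238 over its feet, 280 long (its y), 64.5 high. Origin: centre of its underside. Right under the plate's two holes it holds a fixed 5 mm thick steel anchor bar with a hole of the same size below each; under the bar is free space down to the shelf.
- plate: Aluminium plate, 166 (x) by 270 (y) by 5 mm, top face 60 mm above the shelf, long edges held under lips 4.5 mm high. Slides stiffly (11 N) along its y only. It is out of line: the bar's holes lie 2.5 to 5.5 mm to +y of the plate's, how far is known only by feel or by looking down a hole; equal at both holes, none in x. Same axes as the bracket, origin on the shelf below its middle.
- wide_hole (a point): Centre of the mouth of the plate's wide round hole, 16 mm across, on the plate's top face, at the plate's left (+y) end and the edge nearer the robot. It moves with the plate, its axes are the plate's (y the way it slides, z up). The bar cannot give way: the tool must yield sideways along y or the taper jams. Drawing the plate over takes a steady push down of 6 to 15 N, to the last 2 mm.
- narrow_hole (a point): Centre of the mouth of the plate's narrow round hole, 11.5 mm across, on the plate's top face, 190 mm from the wide hole along -y; moves with the plate, axes the same. It lines up with the bar, within 1 mm, only once the drift is home.
- drift_grip (a point): The tapered drift pin, the one with the wide grip (about 75 g). Centre of its black flat grip, 12 mm thick (its x), 36 wide (its y), 44 tall, on a round steel collar 26 mm across and 4 thick; this point is 26 mm above the collar's underside (22 above its top, 22 below the grip's top). z runs up the pin. 
- drift_tip (a point): Lower end of the tapered drift, on its axis, 48 mm below the collar's underside and 74 mm below the grip's centre. Below the collar the steel shank is 15 mm across for 7 mm, then tapers straight over 41 mm to this blunt tip, 3.6 mm across. At the start it hangs upright by its collar in one well of the pin stand.
- lock_pin_grip (a point): The straight lock pin, the one with the slim grip (about 75 g). Centre of its black flat grip, 12 mm thick (its x), 18 wide (its y), 44 tall, on a round steel collar 26 mm across and 4 thick; this point is 26 mm above the collar's underside (22 above its top, 22 below the grip's top). z runs up the pin. 
- lock_pin_tip (a point): Lower end of the straight lock pin, on its axis, 40 mm below the collar's underside and 66 mm below the grip's centre. The steel shank is 10 mm across, its last 5 mm coned down to 6 mm. At the start it hangs upright by its collar in the other well of the stand.
- pin_stand: Pale wooden stand, 60 (its x) by 130 (its y) by 55 mm high, fixed; the pins' collars rest on its top; origin at the centre of its underside. Two 18 mm wells through it, at y +38 and -38 mm on its middle line; which well holds which pin changes.
- comb: Bystander: navy plastic lint comb, about 155 by 60 by 14 mm, lying flat; origin on its underside.
- tin: Bystander: stainless steel tin with a ribbed screw-top lid, 76 mm across, 77 mm high; origin at the centre of its underside.
- spool: Bystander: standing spool of pale thread, 32 mm across, 44 mm high; origin at the centre of its underside.
- clothes_brush: Bystander: dark wooden clothes brush lying bristles down, 150 by 48 by 36 mm; origin at the centre of its underside.
- tape: Bystander: grey measuring tape case, 58 by 58 by 26 mm; origin at the centre of its underside.
Things that resemble listed ones, but are neither listed nor needed, are in the scene too. What is shaped like the part that bears drift_grip but orange or red is not meant.

How it is judged:
On the way, in this order (a step that is already met when the one before it is completed fails the run):
1. the drift pin is pushed home in the wide hole, its collar on the plate (z of drift_grip in the frame of wide_hole between 0.022 and 0.0275 m and horizontal distance between drift_grip and wide_hole below 0.004 m and angle between drift_grip's own z axis and vertical below 0.07 rad), for 0.2 s.
2. the lock pin is home in the narrow hole, the drift pin still home (all of step 1 and z of lock_pin_grip in the frame of narrow_hole between 0.022 and 0.0275 m and horizontal distance between lock_pin_grip and narrow_hole below 0.004 m and angle between lock_pin_grip's own z axis and vertical below 0.07 rad), for 0.2 s.
At the end, for the whole second after the job is handed in: Both pins stand at rest and upright (within 4 degrees) in their holes, the drift in the wide one and the lock pin in the narrow one, centred within 4 mm, with the collar's underside within 1.5 mm of the plate's top face, so that the plate is in line with the bar and locked (all of step 2 and linear speed of each of drift, lock_pin below 0.02 m/s); the robot touches nothing.
It fails at once if the drift pin is forced: it bears on the iron rest with more than 50 N (contact force between drift and bracket above 50 N).
It fails at once if the lock pin is forced: it bears on the iron rest with more than 50 N (contact force between lock_pin and bracket above 50 N).
It fails at once if a bystander is shifted by more than 30 mm (distance of any of comb, tin, spool, clothes_brush, tape from where it was at the start of the episode above 0.03 m).
It also fails if it takes over 72 s, if anything falls off the work surface, if the arm or the gripper's body presses on something with over 40 N, if the wrist force passes 120 N, or if a joint passes its speed limit or range.

## Working session

There is one attempt and no reset: what is moved stays moved. The work goes in short steps, Python scripts to look and compute and a tool call to move; the robot and the scene stay as the last step left them, time stands still between calls to the robot, and variables do not carry over. Pictures are saved under pics/ and viewed, at most 14 in all, crops included, and the job is handed in when it is done.

Besides the shell and the picture viewer there is one more tool, called by a JSON object that holds its "method" and its "body". arm_command: Moves the arm, as the interface text tells. Its arguments: {"type":"object","properties":{"moves":{"type":"array"},"squeeze":{"type":"number"}},"required":["moves"]}

```bash
mkdir -p pics
cat > h.py <<'E'
import numpy as np, cv2
from cell import robot
def ray(m,u,v,z):
    R=np.array(m["R"]);t=np.array(m["t"]);c=-R.T@t
    d=R.T@np.array([(u-m["cx"])/m["fx"],(v-m["cy"])/m["fy"],1]);return c+d*(z-c[2])/d[2]
def proj(m,X):
    p=np.array(m["R"])@np.array(X)+np.array(m["t"]);return m["fx"]*p[0]/p[2]+m["cx"],m["fy"]*p[1]/p[2]+m["cy"]
def snap(n,f):
    m=robot.camera_model(n);i=cv2.cvtColor(robot.read_camera(n),cv2.COLOR_RGB2BGR);cv2.imwrite("pics/"+f,i);return m,i
E
python3 - <<'E'
from h import *
print({k:np.round(v,3).tolist() if not isinstance(v,float) else round(v,4) for k,v in robot.observe().items()})
for n in("top","side","wrist"):
    m,i=snap(n,n+"0.png");R=np.array(m["R"]);print(n,m["fx"],m["cx"],m["cy"],-R.T@np.array(m["t"]),R.round(3).tolist())
a=cv2.imread("pics/top0.png");b=cv2.imread("pics/side0.png")
E
```

```text
{'time': 0.0, 'qpos': [1.07, 0.343, 1.525, -0.0, 1.275, -0.146], 'qvel': [-0.0, 0.001, 0.0, -0.001, -0.0, 0.001], 'joint_efforts': [-0.001, -43.124, -24.422, 0.071, 0.056, -0.0], 'tool_pos': [0.182, 0.492, 0.226], 'tool_rot': [-3.14, -0.0, 2.787], 'contact_force': [-0.08, 0.651, 0.196], 'torque': [-0.036, 0.033, -0.03], 'grip_force': 0.0, 'opening': 0.0916}
top 405.88821484930315 282.43503529126514 205.22130532819187 [0.29875608 0.01892054 1.24448673] [[-0.051, -0.999, -0.003], [-0.976, 0.051, -0.213], [0.213, -0.008, -0.977]]
side 380.2018330889144 272.3223398133405 210.96005933097766 [ 0.45670775 -0.68664797  0.57991998] [[0.994, -0.103, 0.022], [-0.04, -0.557, -0.829], [0.098, 0.824, -0.558]]
wrist 365.6220692315903 285.229151547962 210.42369200696905 [0.10606466 0.51946224 0.38329844] [[0.348, 0.937, -0.001], [0.894, -0.332, 0.3], [0.281, -0.106, -0.954]]
```

View pics/top0.png

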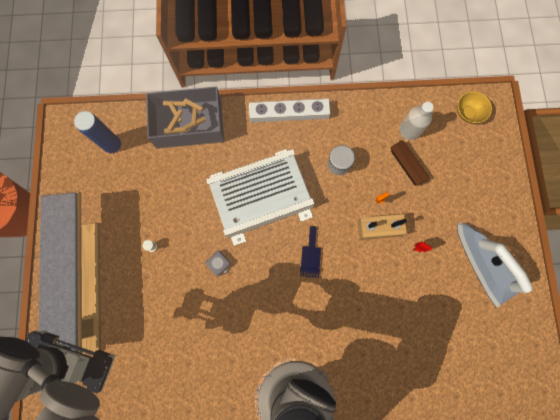

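View pics/side0.png

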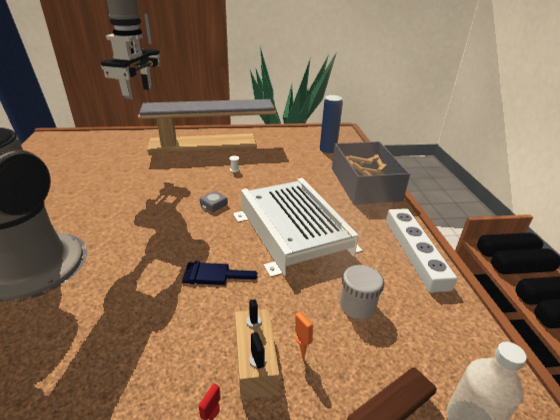

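The top view shows the bracket with its holes near (236,220) and (296,199), and the stand at (384,227) with its grips near (373,225) and (399,223). The decoys are orange (382,197) and red (423,246). Next I'll zoom in.

Run:
```python
from h import *
a=cv2.imread("pics/top0.png");b=cv2.imread("pics/side0.png")
c1=cv2.resize(a[140:255,200:320],(400,383),interpolation=3);c2=cv2.resize(a[180:260,350:440],(400,356),interpolation=3)
d=cv2.resize(b[285:405,220:330],(400,436),interpolation=3)
out=np.zeros((600,800,3),np.uint8)
c=cv2.resize(a[185:255,345:445],(400,280),interpolation=3);out[:280,:400]=c       # x4
c=cv2.resize(a[185:255,215:315],(400,280),interpolation=3);out[:280,400:]=c       # x4
c=cv2.resize(b[290:400,220:320],(290,319),interpolation=3);out[281:600,:290]=c #2.9
c=cv2.resize(b[175:275,235:360],(400,320),interpolation=3);out[280:600,400:]=c    #3.2
cv2.imwrite("pics/crop.png",out)
mt=robot.camera_model("top");ms=robot.camera_model("side")
for n,p in dict(wide=(236,220),nar=(296,199)).items():print(n,ray(mt,*p,.06))
for p in((360,217),(405,215),(407,236),(361,239)):print(ray(mt,*p,.055))
```

```text
wide [0.5188326  0.14883156 0.06      ]
nar [ 0.57342568 -0.03248476  0.06      ]
[ 0.50973905 -0.21986066  0.055     ]
[ 0.50884982 -0.35430882  0.055     ]
[ 0.44581045 -0.3529267   0.055     ]
[ 0.4439371  -0.21675546  0.055     ]
```

View pics/crop.png

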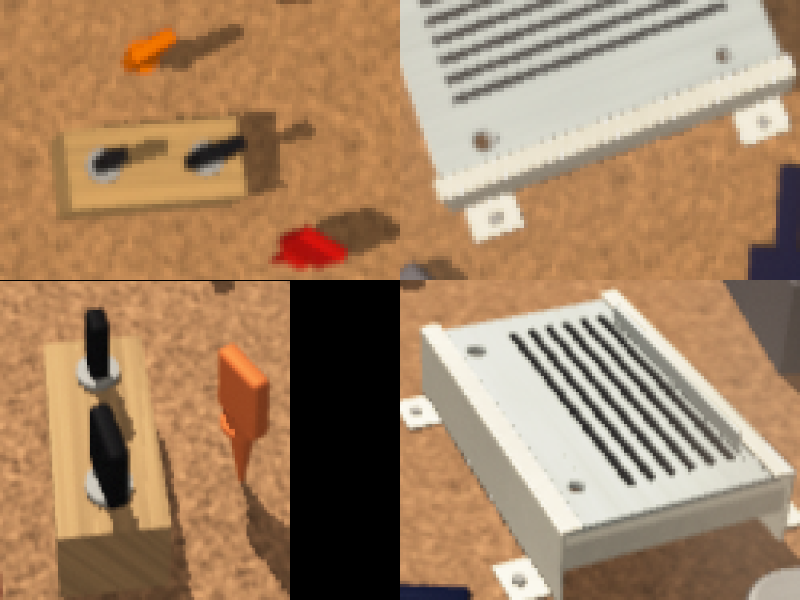

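{"method": "arm_command", "body": {"moves": [[[-0.039,-0.024,-0.004],[0,0,0],0.09],[[-0.078,-0.048,-0.008],[0,0,0],0.09],[[-0.117,-0.072,-0.012],[0,0,0],0.09],[[-0.156,-0.096,-0.016],[0,0,0],0.09],[[-0.195,-0.12,-0.02],[0,0,0],0.09]]}}

```text
time: 0.65
tool_pos: [0.3242, 0.3105, 0.2468]
tool_rot: [3.142, -0.0, 2.787]
contact_force: [0.1, 0.9, 0.1]
opening: 0.0902
grip_force: 0.0
```

{"method": "arm_command", "body": {"moves": [[[-0.039,-0.024,-0.004],[0,0,0],0.09],[[-0.078,-0.048,-0.008],[0,0,0],0.09],[[-0.117,-0.072,-0.01],[0,0,0],0.09],[[-0.137,-0.112,-0.01],[0,0,0],0.09],[[-0.157,-0.152,-0.01],[0,0,0],0.09]]}}

```text
time: 1.15
tool_pos: [0.4182, 0.1132, 0.2564]
tool_rot: [-3.141, -0.0, 2.787]
contact_force: [-0.6, 0.5, -0.3]
opening: 0.0899
grip_force: 0.0
```

{"method": "arm_command", "body": {"moves": [[[-0.02,-0.04,0],[0,0,-0.07],0.09],[[-0.04,-0.08,0],[0,0,-0.14],0.09],[[-0.06,-0.12,0],[0,0,-0.21],0.09],[[-0.08,-0.16,0],[0,0,-0.28],0.09],[[-0.1,-0.2,0],[0,0,-0.35],0.09]]}}

```text
time: 1.65
tool_pos: [0.442, -0.1091, 0.2567]
tool_rot: [3.141, 0.0, 3.139]
contact_force: [1.2, -0.0, -0.2]
opening: 0.09
grip_force: 0.0
```

{"method": "arm_command", "body": {"moves": [[[-0.006,-0.04,0],[0,0,0],0.09],[[-0.012,-0.08,0],[0,0,0],0.09],[[-0.018,-0.12,0],[0,0,0],0.09],[[-0.025,-0.16,0],[0,0,0],0.09],[[-0.028,-0.177,0],[0,0,0],0.09]]}}

```text
time: 2.15
tool_pos: [0.4692, -0.2877, 0.2559]
tool_rot: [-3.141, -0.001, 3.134]
contact_force: [0.3, 0.3, -0.1]
opening: 0.09
grip_force: 0.0
```

Run:
```python
from h import *
robot.read_camera("top")
m,i=snap("wrist","w1.png");print(robot.observe()["tool_pos"])
import pickle;pickle.dump(m,open("w1.pkl","wb"))
```

```text
[ 0.46914101 -0.2866815   0.25570276]
```

View pics/w1.png

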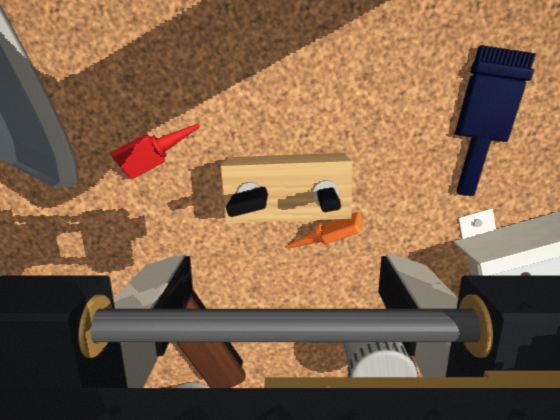

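The wrist view shows the drift grip (wide) at about (247,203) and the lock grip (slim) at about (327,200). The collars sit just above them, and both decoys lie flat. I'll measure the grip tops and the yaw.

Run:
```python
from h import *
import pickle
m=pickle.load(open("w1.pkl","rb"));i=cv2.imread("pics/w1.png")
hsv=cv2.cvtColor(i,cv2.COLOR_BGR2HSV)
k=((hsv[...,2]<45)*255).astype(np.uint8);k[:178]=0;k[222:]=0;k[:,:222]=0;k[:,350:]=0
for c in cv2.findContours(k,0,2)[0]:
    if cv2.contourArea(c)<100:continue
    print(cv2.boundingRect(c),cv2.contourArea(c))
    # top face: region lowest in image; print corners of hull approx on plane .103
    ap=cv2.approxPolyDP(cv2.convexHull(c),2.5,True)[:,0]
    for p in ap:print(p,ray(m,*map(float,p),.103)[:2].round(4))
s=((hsv[...,1]<50)&(hsv[...,2]>110)).astype(np.uint8);s[:170]=0;s[215:]=0;s[:,:222]=0;s[:,350:]=0
for c in cv2.findContours(s,0,2)[0]:
    if cv2.contourArea(c)>20:
        x,y,w,h=cv2.boundingRect(c);print("collar",x,y,w,h,ray(m,x+w/2,y,.059)[:2])
for p in((222,160),(350,156),(352,218),(224,218)):print(ray(m,*p,.055)[:2].round(4))
cv2.imwrite("pics/w1c.png",cv2.resize(i[165:230,215:360],(800,359),interpolation=2))
```

```text
(317, 188, 23, 23) 359.0
[332 188] [ 0.4656 -0.2493]
[339 207] [ 0.4829 -0.2426]
[323 210] [ 0.4856 -0.2567]
[317 192] [ 0.4691 -0.2623]
(227, 187, 40, 29) 720.5
[265 189] [ 0.466  -0.3077]
[263 207] [ 0.4824 -0.3099]
[233 215] [ 0.4896 -0.3369]
[228 213] [ 0.4877 -0.3412]
[227 205] [ 0.4802 -0.3417]
[233 195] [ 0.4711 -0.3359]
[261 187] [ 0.4641 -0.3112]
collar 238 182 22 11 [ 0.46972101 -0.3260201 ]
collar 313 180 26 22 [ 0.46836886 -0.24980134]
[ 0.4483 -0.3521]
[ 0.4454 -0.2264]
[ 0.5096 -0.2215]
[ 0.5085 -0.3537]
```

View pics/w1c.png

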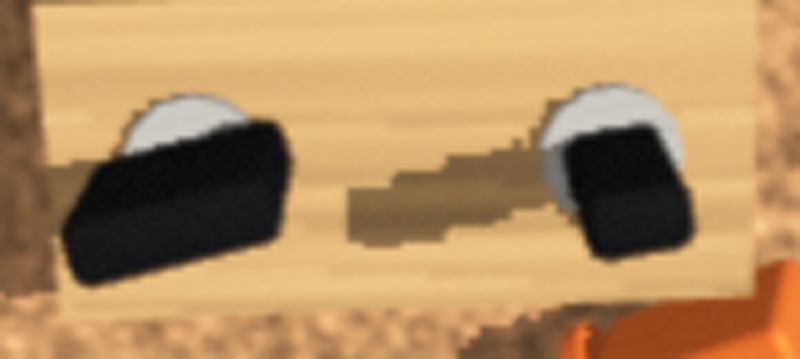

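{"method": "arm_command", "body": {"moves": [[[-0.013,-0.037,0],[0,0,0.14],0.05],[[-0.013,-0.037,0],[0,0,0.28],0.05],[[-0.013,-0.037,0],[0,0,0.42],0.05],[[-0.013,-0.037,0],[0,0,0.56],0.05],[[-0.013,-0.037,0],[0,0,0.7],0.05]]}}

```text
time: 2.75
tool_pos: [0.4822, -0.3202, 0.2565]
tool_rot: [3.141, -0.001, 2.432]
contact_force: [-0.5, -0.7, 0.3]
opening: 0.0547
grip_force: 0.0
```

{"method": "arm_command", "body": {"moves": [[[0,0,0.01],[0,0,0.14],0.05],[[0,0,0.03],[0,0,0.28],0.05],[[0,0,0.05],[0,0,0.42],0.05],[[0,0,0.07],[0,0,0.56],0.05],[[0,0,0.08],[0,0,0.64],0.05]]}}

```text
time: 3.25
tool_pos: [0.4815, -0.3195, 0.1749]
tool_rot: [-3.14, -0.003, 1.793]
contact_force: [0.1, -0.7, -0.6]
opening: 0.0502
grip_force: 0.0
```

Run:
```python
from h import *
robot.read_camera("top")
m,i=snap("wrist","w2.png");o=robot.observe();print(o["tool_pos"],o["tool_rot"])
p=np.array(o["tool_pos"])
for z in(.055,.103):print(proj(m,[.482,-.3245,z]),proj(m,[.481,-.25,z]),proj(m,[p[0],p[1],z]))
```

```text
[ 0.48148597 -0.31961527  0.17507239] [-3.13944978 -0.00349751  1.79716885]
(np.float64(285.0565946049856), np.float64(209.84647230881285)) (np.float64(305.77846612452026), np.float64(114.57423930512965)) (np.float64(285.7634878466912), np.float64(203.91955860870286))
(np.float64(284.84963848397337), np.float64(231.09187983913864)) (np.float64(309.8379356146037), np.float64(118.18428572612063)) (np.float64(285.68932168776246), np.float64(224.16824092384132))
```

View pics/w2.png

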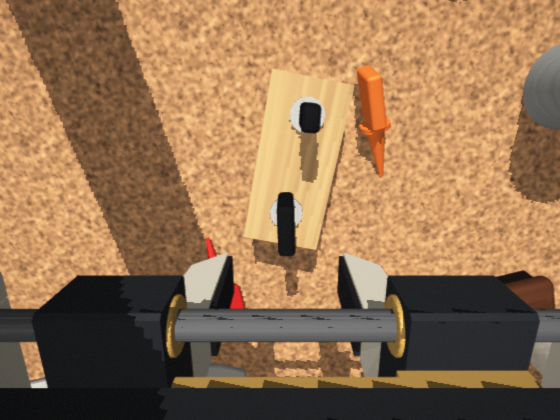

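The drift grip lines up with the image's vertical axis, with its collar at (286,212) where I predicted it. I'll descend and grip.

{"method": "arm_command", "body": {"moves": [[[-0.005,0,0.03],[0,0,0],0.05],[[-0.005,0,0.06],[0,0,0],0.05],[[-0.005,0,0.085],[0,0,0],0.05],[[-0.005,0,0.105],[0,0,0],0.05],[[-0.005,0,0.109],[0,0,0],0.05]]}}

```text
time: 3.85
tool_pos: [0.4826, -0.325, 0.0662]
tool_rot: [-3.14, -0.003, 1.799]
contact_force: [0.7, 1.4, 0.2]
opening: 0.05
grip_force: 0.0
```

{"method": "arm_command", "body": {"moves": [[[0,0,0],[0,0,0],0.03],[[0,0,0],[0,0,0],0.01],[[0,0,0],[0,0,0],0.005],[[0,0,0],[0,0,0],0.005],[[0,0,0],[0,0,0],0.005]], "squeeze": 40}}

```text
time: 4.35
tool_pos: [0.4836, -0.3265, 0.0683]
tool_rot: [3.141, 0.001, 1.797]
contact_force: [-0.0, 0.8, 0.3]
opening: 0.0147
grip_force: 0.0
```

{"method": "arm_command", "body": {"moves": [[[0,0,0],[0,0,0],0.005],[[0,0,0],[0,0,0],0.005],[[0,0,0],[0,0,0],0.005],[[0,0,-0.01],[0,0,0],0.005],[[0,0,-0.02],[0,0,0],0.005]], "squeeze": 40}}

```text
time: 4.85
tool_pos: [0.4831, -0.3262, 0.0879]
tool_rot: [-3.141, -0.001, 1.797]
contact_force: [0.6, -0.5, -1.1]
opening: 0.0117
grip_force: 40.0
```

{"method": "arm_command", "body": {"moves": [[[0,0,-0.025],[0,0,0],0.005],[[0,0,-0.05],[0,0,0],0.005],[[0,0,-0.075],[0,0,0],0.005],[[0,0,-0.09],[0,0,0],0.005],[[0,0,-0.1],[0,0,0],0.005]]}}

```text
time: 5.35
tool_pos: [0.4837, -0.3267, 0.1898]
tool_rot: [3.14, 0.002, 1.797]
contact_force: [-0.3, -0.5, -0.9]
opening: 0.0117
grip_force: 40.0
```

Run:
```python
from h import *
o=robot.observe();print(o["tool_pos"],o["tool_rot"],o["opening"],o["grip_force"],o["contact_force"])
m,i=snap("side","s1.png")
p=np.array(o["tool_pos"]);print("tip exp",proj(m,p+[0,0,.015-.074]),proj(m,p+[0,0,.015]))
t,j=snap("top","t1.png")
M=lambda P:None
# precise holes: dark blobs in top & side images of initial state
for n,f,c0 in(("top","top0.png",[(236,220),(296,199)]),("side","side0.png",[(258,197),(290,239)])):
    m=robot.camera_model(n);g=cv2.imread("pics/"+f)
    for u,v in c0:
        r=g[v-6:v+7,u-6:u+7].astype(float).mean(2);bg=np.percentile(r,70);w=np.clip(bg-30-r,0,None)
        yy,xx=np.mgrid[-6:7,-6:7];U=u+(w*xx).sum()/w.sum();V=v+(w*yy).sum()/w.sum()
        print(n,U,V,(w>0).sum(),ray(m,U,V,.06).round(4))
```

```text
[ 0.4837429  -0.326655    0.18981637] [3.14001575e+00 1.98420922e-03 1.79682603e+00] 0.011704610240497236 39.99772489070892 [-0.29584486 -0.53824902 -0.92292407]
tip exp (np.float64(258.4171311390855), np.float64(329.0252379275846)) (np.float64(258.49984131958513), np.float64(292.73901859765004))
top 235.05708047411105 219.98159700561447 26 [0.519  0.1516 0.06  ]
top 294.95266169585574 198.47355644182417 14 [ 0.5752 -0.0294  0.06  ]
side 258.2731333758775 196.81142310146777 21 [0.5183 0.1484 0.06  ]
side 289.4904187366927 239.28814762242726 18 [ 0.5741 -0.0335  0.06  ]
```

{"method": "arm_command", "body": {"moves": [[[0.03,0.009,0],[0,0,0],0.005],[[0.07,0.021,0],[0,0,0],0.005],[[0.11,0.034,0],[0,0,0],0.005],[[0.15,0.046,0],[0,0,0],0.005],[[0.19,0.059,0],[0,0,0],0.005]]}}

```text
time: 5.95
tool_pos: [0.4975, -0.1262, 0.1867]
tool_rot: [-3.14, -0.001, 1.796]
contact_force: [-0.8, 0.0, -0.8]
opening: 0.0117
grip_force: 40.0
```

{"method": "arm_command", "body": {"moves": [[[0.04,0.012,0],[0,0,0],0.005],[[0.08,0.024,0],[0,0,0],0.005],[[0.12,0.037,0],[0,0,0],0.005],[[0.16,0.049,0],[0,0,0],0.005],[[0.19,0.059,0],[0,0,0],0.005]]}}

```text
time: 6.45
tool_pos: [0.5123, 0.0728, 0.1868]
tool_rot: [-3.14, -0.001, 1.798]
contact_force: [0.1, 0.2, -1.2]
opening: 0.0119
grip_force: 40.0
```

{"method": "arm_command", "body": {"moves": [[[0.03,0.009,0],[0,0,-0.02],0.005],[[0.055,0.016,0],[0,0,-0.04],0.005],[[0.077,0.023,0],[0,0,-0.068],0.005],[[0.077,0.023,0],[0,0,-0.068],0.005],[[0.077,0.023,0],[0,0,-0.068],0.005]]}}

```text
time: 6.95
tool_pos: [0.5178, 0.1507, 0.1868]
tool_rot: [-3.14, 0.0, 1.866]
contact_force: [0.4, 0.9, -1.2]
opening: 0.0116
grip_force: 40.0
```

Run:
```python
from h import *
o=robot.observe();print(o["tool_pos"],o["tool_rot"])
m,i=snap("wrist","w3.png");robot.read_camera("top");print(robot.observe()["tool_pos"])
p=np.array(robot.observe()["tool_pos"])
print("tip",proj(m,p+[0,0,-.059]),"hole",proj(m,[.5185,.15,.06]))
a=i
s,j=snap("side","s2.png")
print("side tip",proj(s,p+[0,0,-.059]),proj(s,[.5185,.15,.06]))
c=cv2.resize(j[120:220,200:320],(504,420),interpolation=3)
cv2.imwrite("pics/m3.png",np.hstack([cv2.resize(a[:320],(420,420*320//560)),np.zeros((240,1,3),np.uint8),cv2.resize(c,(288,240))])[:, :800])
```

```text
[0.51779143 0.15067075 0.18680802] [-3.13978272e+00  1.56308736e-06  1.86567020e+00]
[0.51808137 0.14981606 0.18718994]
tip (np.float64(285.44751115157914), np.float64(230.83161824031998)) hole (np.float64(286.08802685060266), np.float64(200.9143194173177))
side tip (np.float64(258.1938645218609), np.float64(173.2588299061447)) (np.float64(258.3191801949992), np.float64(196.49297208074015))
```

View pics/w3.png

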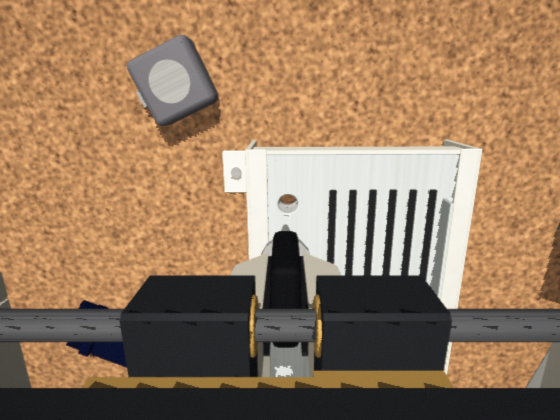

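The wrist view shows the wide hole at (288,203), the pin tip at about (285,228), and part of the bar inside the hole. I'll zoom in on the hole to estimate the offset.

Run:
```python
from h import *
i=cv2.imread("pics/w3.png")
cv2.imwrite("pics/w3c.png",cv2.resize(i[185:250,250:325],(750,650)[:2],interpolation=cv2.INTER_NEAREST)[:600])
```

```text
(no output)
```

View pics/w3c.png

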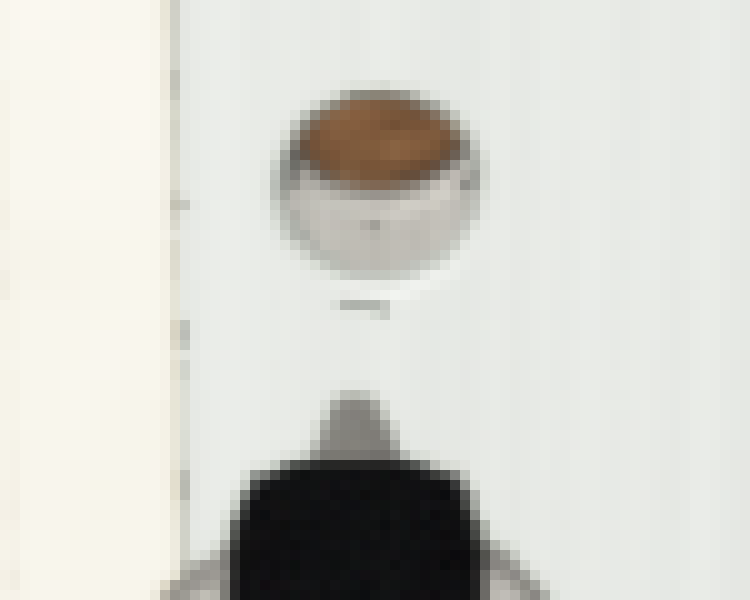

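Offsets read from the zoom: the hole is about 1.5 mm to tool +y, the pin sits about 2 mm to tool +x of the TCP, and d is about 4.6 mm. I'll align, then descend to just above the expected contact.

{"method": "arm_command", "body": {"moves": [[[-0.0017,0.0015,0.015],[0,0,0],0.005],[[-0.0017,0.0015,0.035],[0,0,0],0.005],[[-0.0017,0.0015,0.05],[0,0,0],0.005],[[-0.0017,0.0015,0.06],[0,0,0],0.005],[[-0.0017,0.0015,0.067],[0,0,0],0.005]]}}

```text
time: 7.6
tool_pos: [0.5202, 0.1487, 0.1201]
tool_rot: [-3.141, -0.0, 1.864]
contact_force: [-0.1, -0.4, -1.8]
opening: 0.0116
grip_force: 40.0
```

{"method": "arm_command", "body": {"moves": [[[0,0,0.005],[0,0,0],0.005],[[0,0,0.01],[0,0,0],0.005],[[0,0,0.014],[0,0,0],0.005],[[0,0,0.017],[0,0,0],0.005],[[0,0,0.02],[0,0,0],0.005]]}}

```text
time: 8.1
tool_pos: [0.5204, 0.1495, 0.1007]
tool_rot: [3.141, -0.0, 1.865]
contact_force: [-0.8, 0.0, -1.7]
opening: 0.0121
grip_force: 40.0
```

Run:
```python
from h import *
o=robot.observe();print(o["tool_pos"],o["contact_force"],o["torque"])
m,i=snap("wrist","w4.png");s,j=snap("side","s4.png")
c=cv2.resize(i[170:260,230:340],(440,360),interpolation=3);d=cv2.resize(j[150:240,220:310],(360,360),interpolation=3)
cv2.imwrite("pics/m4.png",np.hstack([c,d]))
```

```text
[0.52042177 0.14949416 0.10072319] [-0.77182262  0.01711996 -1.71477857] [-0.09974424 -0.02379743  0.03358942]
```

View pics/m4.png

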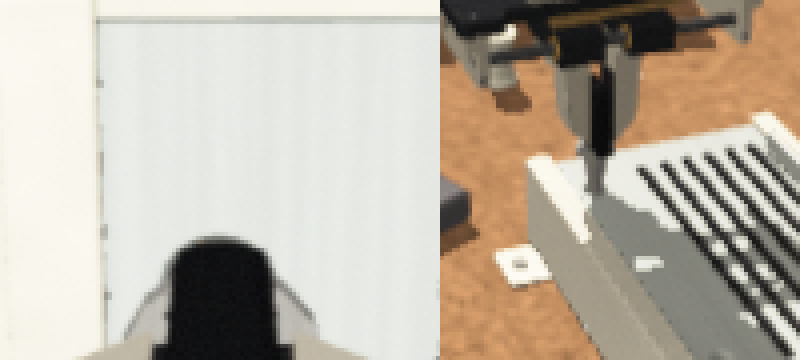

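The tip is inside the hole, about 19 mm below the plate's top face, with no contact force. I'll continue in small steps.

{"method": "arm_command", "body": {"moves": [[[0,0,0.0015],[0,0,0],0.005],[[0,0,0.003],[0,0,0],0.005],[[0,0,0.0045],[0,0,0],0.005],[[0,0,0.006],[0,0,0],0.005],[[0,0,0.007],[0,0,0],0.005]]}}

```text
time: 8.7
tool_pos: [0.5202, 0.1494, 0.0936]
tool_rot: [-3.142, -0.0, 1.865]
contact_force: [0.4, 0.9, -1.1]
opening: 0.0119
grip_force: 40.0
```

{"method": "arm_command", "body": {"moves": [[[0,0,0.0005],[0,0,0],0.005],[[0,0,0.001],[0,0,0],0.005],[[0,0,0.0015],[0,0,0],0.005],[[0,0,0.002],[0,0,0],0.005],[[0,0,0.002],[0,0,0],0.005]]}}

```text
time: 9.2
tool_pos: [0.5204, 0.1494, 0.0917]
tool_rot: [3.141, 0.0, 1.865]
contact_force: [0.2, 0.0, -0.7]
opening: 0.0117
grip_force: 40.0
```

{"method": "arm_command", "body": {"moves": [[[0,0,0.0005],[0,0,0],0.005],[[0,0,0.001],[0,0,0],0.005],[[0,0,0.0015],[0,0,0],0.005],[[0,0,0.002],[0,0,0],0.005],[[0,0,0.002],[0,0,0],0.005]]}}

```text
time: 9.7
tool_pos: [0.5205, 0.1493, 0.0899]
tool_rot: [3.141, 0.0, 1.865]
contact_force: [-0.2, -1.5, 2.6]
opening: 0.012
grip_force: 40.0
```

{"method": "arm_command", "body": {"moves": [[[0,0,0.0005],[0,0,0],0.005],[[0,0,0.001],[0,0,0],0.005],[[0,0,0.0015],[0,0,0],0.005],[[0,0,0.0015],[0,0,0],0.005],[[0,0,0.0015],[0,0,0],0.005]]}}

```text
time: 10.2
tool_pos: [0.5205, 0.1493, 0.089]
tool_rot: [3.141, 0.0, 1.865]
contact_force: [-1.7, -2.3, 8.6]
opening: 0.0117
grip_force: 40.0
```

{"method": "arm_command", "body": {"moves": [[[0.0001,-0.0001,0.0004],[0,0,0],0.005],[[0.0001,-0.0002,0.0008],[0,0,0],0.005],[[0.0002,-0.0003,0.0012],[0,0,0],0.005],[[0.0002,-0.0003,0.0016],[0,0,0],0.005],[[0.0003,-0.0003,0.002],[0,0,0],0.005]]}}

```text
time: 10.7
tool_pos: [0.5205, 0.1494, 0.088]
tool_rot: [3.14, 0.001, 1.865]
contact_force: [-3.9, -4.2, 16.7]
opening: 0.0117
grip_force: 40.0
```

{"method": "arm_command", "body": {"moves": [[[0.0001,-0.0002,0],[0,0,0],0.005],[[0.0002,-0.0004,0],[0,0,0],0.005],[[0.0003,-0.0006,0],[0,0,0],0.005],[[0.0004,-0.0007,0],[0,0,0],0.005],[[0.0004,-0.0007,0],[0,0,0],0.005]]}}

```text
time: 11.2
tool_pos: [0.5204, 0.1495, 0.088]
tool_rot: [3.138, 0.001, 1.865]
contact_force: [-2.0, -3.9, 12.8]
opening: 0.0116
grip_force: 40.0
```

{"method": "arm_command", "body": {"moves": [[[0.0002,-0.0002,0],[0,0,0],0.005],[[0.0004,-0.0004,0],[0,0,0],0.005],[[0.0006,-0.0006,0],[0,0,0],0.005],[[0.0008,-0.0008,0],[0,0,0],0.005],[[0.0008,-0.0008,0],[0,0,0],0.005]]}}

```text
time: 11.7
tool_pos: [0.5202, 0.1496, 0.088]
tool_rot: [3.137, 0.002, 1.865]
contact_force: [1.5, -5.3, 11.2]
opening: 0.0119
grip_force: 40.0
```

{"method": "arm_command", "body": {"moves": [[[0.0001,0,0.0003],[0,0,0],0.005],[[0.0002,0,0.0006],[0,0,0],0.005],[[0.0003,0,0.0009],[0,0,0],0.005],[[0.0004,0,0.0012],[0,0,0],0.005],[[0.0004,0,0.0012],[0,0,0],0.005]]}}

```text
time: 12.2
tool_pos: [0.5201, 0.1497, 0.0868]
tool_rot: [3.137, 0.003, 1.865]
contact_force: [1.1, -5.9, 12.5]
opening: 0.0117
grip_force: 40.0
```

Run:
```python
from h import *
o=robot.observe();print(o["tool_pos"],o["contact_force"],o["torque"],o["tool_rot"])
```

```text
[0.52005523 0.14973183 0.0868365 ] [ 1.06655162 -5.94418655 12.49424445] [-1.46584352 -0.16653982 -0.0211373 ] [3.13699838e+00 2.66852700e-03 1.86503958e+00]
```

{"method": "arm_command", "body": {"moves": [[[0.0001,0,0.0004],[0,0,0],0.005],[[0.0001,0,0.0008],[0,0,0],0.005],[[0.0002,0,0.0012],[0,0,0],0.005],[[0.0002,0,0.0016],[0,0,0],0.005],[[0.0003,0,0.002],[0,0,0],0.005]]}}

```text
time: 12.7
tool_pos: [0.5199, 0.15, 0.0848]
tool_rot: [3.137, 0.003, 1.865]
contact_force: [0.9, -6.9, 12.3]
opening: 0.0115
grip_force: 40.0
```

{"method": "arm_command", "body": {"moves": [[[0.0001,0,0.0004],[0,0,0],0.005],[[0.0001,0,0.0008],[0,0,0],0.005],[[0.0002,0,0.0012],[0,0,0],0.005],[[0.0002,0,0.0016],[0,0,0],0.005],[[0.0003,0,0.0016],[0,0,0],0.005]]}}

```text
time: 13.2
tool_pos: [0.5198, 0.1502, 0.0831]
tool_rot: [3.137, 0.003, 1.865]
contact_force: [0.9, -7.7, 12.3]
opening: 0.0117
grip_force: 40.0
```

{"method": "arm_command", "body": {"moves": [[[0.0,0,0.0004],[0,0,0],0.005],[[0.0001,0,0.0008],[0,0,0],0.005],[[0.0001,0,0.0012],[0,0,0],0.005],[[0.0002,0,0.0016],[0,0,0],0.005],[[0.0002,0,0.002],[0,0,0],0.005]]}}

```text
time: 13.7
tool_pos: [0.5197, 0.1504, 0.0812]
tool_rot: [3.137, 0.003, 1.865]
contact_force: [0.3, -7.7, 13.6]
opening: 0.0117
grip_force: 40.0
```

{"method": "arm_command", "body": {"moves": [[[0.0,0,0.0004],[0,0,0],0.005],[[0.0001,0,0.0008],[0,0,0],0.005],[[0.0001,0,0.0012],[0,0,0],0.005],[[0.0002,0,0.0016],[0,0,0],0.005],[[0.0002,0,0.002],[0,0,0],0.005]]}}

```text
time: 14.2
tool_pos: [0.5196, 0.1507, 0.0789]
tool_rot: [3.138, 0.002, 1.865]
contact_force: [2.1, -6.1, 9.8]
opening: 0.0118
grip_force: 40.0
```

{"method": "arm_command", "body": {"moves": [[[0.0,0,0.0004],[0,0,0],0.005],[[0.0001,0,0.0008],[0,0,0],0.005],[[0.0001,0,0.0012],[0,0,0],0.005],[[0.0002,0,0.0016],[0,0,0],0.005],[[0.0002,0,0.002],[0,0,0],0.005]]}}

```text
time: 14.7
tool_pos: [0.5195, 0.151, 0.0769]
tool_rot: [3.138, 0.002, 1.865]
contact_force: [-0.1, -6.5, 9.7]
opening: 0.0119
grip_force: 40.0
```

{"method": "arm_command", "body": {"moves": [[[0.0,0,0.0004],[0,0,0],0.005],[[0.0001,0,0.0008],[0,0,0],0.005],[[0.0001,0,0.0012],[0,0,0],0.005],[[0.0002,0,0.0016],[0,0,0],0.005],[[0.0002,0,0.002],[0,0,0],0.005]]}}

```text
time: 15.2
tool_pos: [0.5194, 0.1512, 0.0749]
tool_rot: [3.138, 0.002, 1.865]
contact_force: [1.4, -5.5, 10.8]
opening: 0.0116
grip_force: 40.0
```

{"method": "arm_command", "body": {"moves": [[[0.0,0,0.0003],[0,0,0],0.005],[[0.0001,0,0.0006],[0,0,0],0.005],[[0.0001,0,0.0009],[0,0,0],0.005],[[0.0001,0,0.0012],[0,0,0],0.005],[[0.0001,0,0.0012],[0,0,0],0.005]]}}

```text
time: 15.7
tool_pos: [0.5193, 0.1514, 0.0735]
tool_rot: [3.138, 0.002, 1.865]
contact_force: [1.4, -6.6, 8.7]
opening: 0.0116
grip_force: 40.0
```

{"method": "arm_command", "body": {"moves": [[[0.0,0,0.0003],[0,0,0],0.005],[[0,0,0.0006],[0,0,0],0.005],[[0,0,0.0009],[0,0,0],0.005],[[0,0,0.0011],[0,0,0],0.005],[[0,0,0.0011],[0,0,0],0.005]]}}

```text
time: 16.2
tool_pos: [0.5193, 0.1514, 0.0731]
tool_rot: [3.138, 0.002, 1.865]
contact_force: [0.7, -6.0, 14.5]
opening: 0.0117
grip_force: 40.0
```

{"method": "arm_command", "body": {"moves": [[[0.0,0,0.0002],[0,0,0],0.005],[[0,0,0.0004],[0,0,0],0.005],[[0,0,0.0006],[0,0,0],0.005],[[0,0,0.0006],[0,0,0],0.005],[[0,0,0.0006],[0,0,0],0.005]]}}

```text
time: 16.7
tool_pos: [0.5193, 0.1514, 0.0731]
tool_rot: [3.137, 0.002, 1.865]
contact_force: [-1.7, -7.1, 19.5]
opening: 0.012
grip_force: 40.0
```

Run:
```python
from h import *
s,j=snap("side","s5.png")
o=robot.observe();print(o["tool_pos"],o["contact_force"])
d=cv2.resize(j[150:230,215:315],(800,600),interpolation=3)
cv2.imwrite("pics/m5.png",d)
```

```text
[0.51936249 0.15140247 0.07305951] [-1.29194065 -6.85891781 18.84961407]
```

View pics/m5.png

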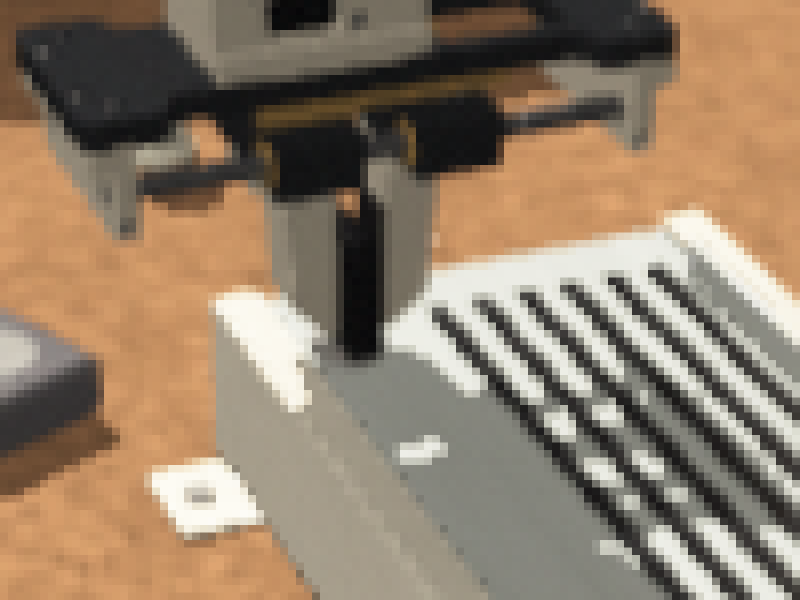

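The grip now sits at plate level and z has stopped at 0.0731 with force rising, so the collar is seated. I'll unload, release and lift.

{"method": "arm_command", "body": {"moves": [[[-0.0003,0,-0.0004],[0,0,0],0.005],[[-0.0006,0,-0.0008],[0,0,0],0.005],[[-0.0009,0,-0.0012],[0,0,0],0.005],[[-0.0009,0,-0.0012],[0,0,0],0.02],[[-0.0009,0,-0.0012],[0,0,0],0.04]]}}

```text
time: 17.25
tool_pos: [0.5175, 0.1515, 0.0714]
tool_rot: [-3.141, -0.001, 1.865]
contact_force: [0.1, 0.6, -0.6]
opening: 0.0235
grip_force: 0.0
```

{"method": "arm_command", "body": {"moves": [[[0,0,0],[0,0,0],0.05],[[0,0,-0.01],[0,0,0],0.05],[[0,0,-0.04],[0,0,0],0.05],[[0,0,-0.08],[0,0,0],0.05],[[0,0,-0.12],[0,0,0],0.05]]}}

```text
time: 17.75
tool_pos: [0.5174, 0.1513, 0.1933]
tool_rot: [-3.141, -0.0, 1.865]
contact_force: [1.1, -0.7, -0.8]
opening: 0.0499
grip_force: 0.0
```

Run:
```python
from h import *
robot.read_camera("top")
m,i=snap("wrist","w6.png")
o=robot.observe();print(o["tool_pos"],o["tool_rot"],o["contact_force"])
p=np.array(o["tool_pos"])
for X in([.5193,.1514,.064],[.5193,.1514,.06],[.5193,.1514,.108],[.5755,-.0301,.06]):print(proj(m,X))
g=i[140:300,200:380]
cv2.imwrite("pics/w6c.png",cv2.resize(g,(675,600),interpolation=cv2.INTER_NEAREST))
```

```text
[0.52071191 0.15190024 0.19793601] [3.13051444e+00 1.45250970e-03 1.86501180e+00] [-0.25700237 -0.35195321 -0.63592965]
(np.float64(281.5903342843057), np.float64(196.61118163058512))
(np.float64(281.5811125906392), np.float64(195.3503480208391))
(np.float64(281.7094646665682), np.float64(212.8992514071333))
(np.float64(283.4781894996369), np.float64(378.9304994377022))
```

View pics/w6c.png

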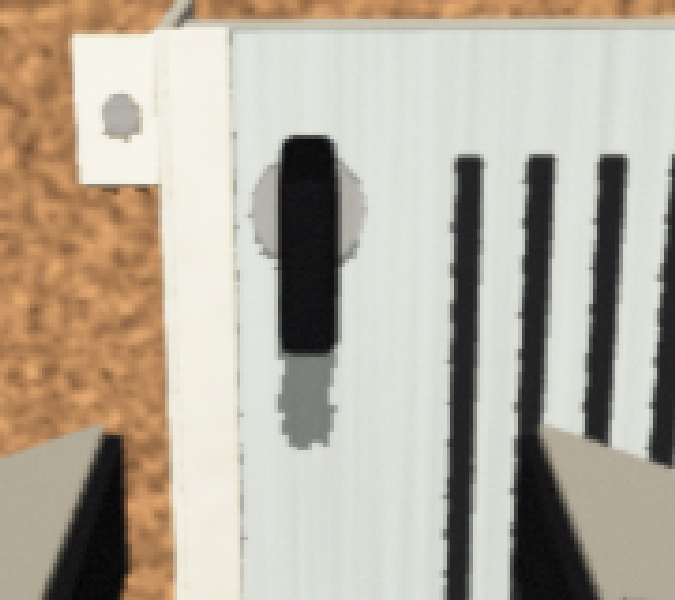

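The drift's collar lies flat and centred at about (282,196), where I predicted it, and the grip is upright. Next is the lock pin.

{"method": "arm_command", "body": {"moves": [[[-0.03,-0.012,0],[0,0,0],0.05],[[-0.07,-0.028,0],[0,0,0],0.05],[[-0.11,-0.044,0],[0,0,0],0.05],[[-0.15,-0.06,0],[0,0,0],0.05],[[-0.187,-0.076,0],[0,0,0],0.05]]}}

```text
time: 18.35
tool_pos: [0.4988, -0.0513, 0.1918]
tool_rot: [3.142, -0.0, 1.865]
contact_force: [1.3, -1.1, -0.5]
opening: 0.0497
grip_force: 0.0
```

{"method": "arm_command", "body": {"moves": [[[-0.04,-0.016,0],[0,0,0.02],0.05],[[-0.08,-0.032,0],[0,0,0.04],0.05],[[-0.12,-0.048,0],[0,0,0.068],0.05],[[-0.16,-0.064,0],[0,0,0.068],0.05],[[-0.186,-0.075,0],[0,0,0.068],0.05]]}}

```text
time: 18.85
tool_pos: [0.4807, -0.2521, 0.1916]
tool_rot: [-3.141, 0.0, 1.795]
contact_force: [0.9, 0.8, -0.0]
opening: 0.0505
grip_force: 0.0
```

Run:
```python
from h import *
robot.read_camera("top");robot.read_camera("top")
m,i=snap("wrist","w7.png")
o=robot.observe();print(o["tool_pos"],o["tool_rot"])
hsv=cv2.cvtColor(i,cv2.COLOR_BGR2HSV)
k=((hsv[...,2]<45)*255).astype(np.uint8);k[265:]=0
for c in cv2.findContours(k,0,2)[0]:
    if cv2.contourArea(c)>150:print(cv2.boundingRect(c),cv2.minAreaRect(c))
for z in(.103,.059):print(proj(m,[.4818,-.2497,z]))
```

```text
[ 0.48082663 -0.25072122  0.19128682] [-3.14123910e+00 -8.11242477e-04  1.79381298e+00]
(280, 186, 16, 35) ((287.5, 203.0), (34.0, 15.0), 90.0)
(np.float64(287.6360358996189), np.float64(210.9709155391428))
(np.float64(287.2994392868572), np.float64(194.73305485917146))
```

{"method": "arm_command", "body": {"moves": [[[0.0015,0.0005,0.03],[0,0,0],0.05],[[0.0015,0.0005,0.065],[0,0,0],0.05],[[0.0015,0.0005,0.095],[0,0,0],0.05],[[0.0015,0.0005,0.115],[0,0,0],0.05],[[0.0015,0.0005,0.1245],[0,0,0],0.05]]}}

```text
time: 19.5
tool_pos: [0.4808, -0.2457, 0.0653]
tool_rot: [-3.139, -0.003, 1.798]
contact_force: [1.1, -0.7, 0.8]
opening: 0.0501
grip_force: 0.0
```

{"method": "arm_command", "body": {"moves": [[[0,0,0],[0,0,0],0.03],[[0,0,0],[0,0,0],0.01],[[0,0,0],[0,0,0],0.005],[[0,0,0],[0,0,0],0.005],[[0,0,0],[0,0,0],0.005]], "squeeze": 40}}

```text
time: 20.0
tool_pos: [0.4819, -0.2481, 0.0679]
tool_rot: [3.141, 0.001, 1.797]
contact_force: [0.5, 0.2, 0.6]
opening: 0.0145
grip_force: 0.0
```

{"method": "arm_command", "body": {"moves": [[[0,0,0],[0,0,0],0.005],[[0,0,0],[0,0,0],0.005],[[0,0,0],[0,0,0],0.005],[[0,0,0],[0,0,0],0.005],[[0,0,0],[0,0,0],0.005]]}}

```text
time: 20.5
tool_pos: [0.4818, -0.2481, 0.0678]
tool_rot: [3.141, 0.001, 1.797]
contact_force: [0.1, 0.8, 5.0]
opening: 0.0119
grip_force: 40.0
```

{"method": "arm_command", "body": {"moves": [[[0,0,-0.01],[0,0,0],0.005],[[0,0,-0.03],[0,0,0],0.005],[[0,0,-0.06],[0,0,0],0.005],[[0,0,-0.09],[0,0,0],0.005],[[0,0,-0.12],[0,0,0],0.005]]}}

```text
time: 21.0
tool_pos: [0.4813, -0.2477, 0.1886]
tool_rot: [-3.141, -0.0, 1.797]
contact_force: [0.6, -1.4, -0.8]
opening: 0.0116
grip_force: 40.0
```

{"method": "arm_command", "body": {"moves": [[[0.02,0.015,0],[0,0,0],0.005],[[0.05,0.036,0],[0,0,0],0.005],[[0.08,0.057,0],[0,0,0],0.005],[[0.11,0.079,0],[0,0,0],0.005],[[0.14,0.1,0],[0,0,0],0.005]]}}

```text
time: 21.5
tool_pos: [0.5479, -0.0877, 0.1875]
tool_rot: [-3.142, -0.0, 1.797]
contact_force: [0.0, -1.3, -0.5]
opening: 0.0117
grip_force: 40.0
```

{"method": "arm_command", "body": {"moves": [[[0.03,0.02,0],[0,0,-0.03],0.005],[[0.054,0.039,0],[0,0,-0.068],0.005],[[0.054,0.039,0],[0,0,-0.068],0.005],[[0.054,0.039,0],[0,0,-0.068],0.005],[[0.054,0.039,0],[0,0,-0.068],0.005]]}}

```text
time: 22.0
tool_pos: [0.5731, -0.0284, 0.1873]
tool_rot: [-3.141, 0.0, 1.864]
contact_force: [-0.2, -0.6, -0.1]
opening: 0.0118
grip_force: 40.0
```

Run:
```python
from h import *
m,i=snap("wrist","w8.png")
o=robot.observe();print(o["tool_pos"],o["tool_rot"],o["opening"],o["contact_force"])
p=np.array(o["tool_pos"])
print("tip",proj(m,p+[0,0,-.0528]),"tcp@plate",proj(m,[p[0],p[1],.06]),"hole",proj(m,[.574,-.028,.06]))
g=i[180:255,240:330]
cv2.imwrite("pics/w8c.png",cv2.resize(g,(720,600),interpolation=cv2.INTER_NEAREST))
```

```text
[ 0.57316938 -0.02865297  0.18728382] [-3.14126258e+00  3.31079355e-05  1.86334667e+00] 0.011913799675946784 [-0.29678733  0.11423339 -0.43979124]
tip (np.float64(285.1732462172231), np.float64(233.19253277827195)) tcp@plate (np.float64(285.1999468569), np.float64(200.04146872781513)) hole (np.float64(286.4171639413762), np.float64(199.58162565025427))
```

View pics/w8c.png

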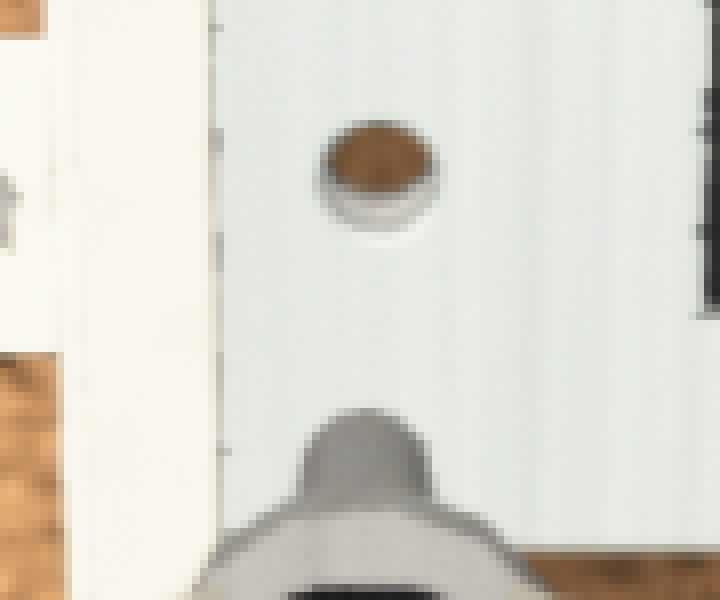

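The holes are now aligned: the narrow hole is at (287.4,202.2) and the pin tip at about (286,231). I'll shift tool y by +1.4 mm and descend to just above the mouth.

{"method": "arm_command", "body": {"moves": [[[0,0.0014,0.015],[0,0,0],0.005],[[0,0.0014,0.035],[0,0,0],0.005],[[0,0.0014,0.05],[0,0,0],0.005],[[0,0.0014,0.06],[0,0,0],0.005],[[0,0.0014,0.066],[0,0,0],0.005]]}}

```text
time: 22.55
tool_pos: [0.5745, -0.028, 0.1205]
tool_rot: [-3.141, -0.0, 1.863]
contact_force: [-0.0, -0.4, -0.6]
opening: 0.0121
grip_force: 40.0
```

{"method": "arm_command", "body": {"moves": [[[0,0,0.001],[0,0,0],0.005],[[0,0,0.002],[0,0,0],0.005],[[0,0,0.003],[0,0,0],0.005],[[0,0,0.004],[0,0,0],0.005],[[0,0,0.005],[0,0,0],0.005]]}}

```text
time: 23.05
tool_pos: [0.5751, -0.0272, 0.1165]
tool_rot: [3.141, 0.0, 1.865]
contact_force: [-0.3, 0.2, -0.6]
opening: 0.0116
grip_force: 40.0
```

{"method": "arm_command", "body": {"moves": [[[0,0,0.001],[0,0,0],0.005],[[0,0,0.002],[0,0,0],0.005],[[0,0,0.003],[0,0,0],0.005],[[0,0,0.004],[0,0,0],0.005],[[0,0,0.005],[0,0,0],0.005]]}}

```text
time: 23.55
tool_pos: [0.5749, -0.0272, 0.1111]
tool_rot: [3.142, -0.0, 1.865]
contact_force: [1.0, 0.3, -0.6]
opening: 0.0115
grip_force: 40.0
```

{"method": "arm_command", "body": {"moves": [[[0,0,0.0005],[0,0,0],0.005],[[0,0,0.001],[0,0,0],0.005],[[0,0,0.0015],[0,0,0],0.005],[[0,0,0.002],[0,0,0],0.005],[[0,0,0.002],[0,0,0],0.005]]}}

```text
time: 24.05
tool_pos: [0.5749, -0.0273, 0.1092]
tool_rot: [-3.142, -0.0, 1.865]
contact_force: [0.1, 0.5, -0.7]
opening: 0.0113
grip_force: 40.0
```

Tip at about 0.056, in the plate's hole with no force. I'll continue into the bar.

{"method": "arm_command", "body": {"moves": [[[0,0,0.0006],[0,0,0],0.005],[[0,0,0.0012],[0,0,0],0.005],[[0,0,0.0018],[0,0,0],0.005],[[0,0,0.0024],[0,0,0],0.005],[[0,0,0.003],[0,0,0],0.005]]}}

```text
time: 24.55
tool_pos: [0.5749, -0.0275, 0.1062]
tool_rot: [-3.142, 0.0, 1.865]
contact_force: [-1.1, -2.6, 1.0]
opening: 0.0116
grip_force: 40.0
```

{"method": "arm_command", "body": {"moves": [[[0,0,0.0006],[0,0,0],0.005],[[0,0,0.0012],[0,0,0],0.005],[[0,0,0.0018],[0,0,0],0.005],[[0,0,0.0024],[0,0,0],0.005],[[0,0,0.003],[0,0,0],0.005]]}}

```text
time: 25.05
tool_pos: [0.5749, -0.0275, 0.1033]
tool_rot: [3.142, 0.0, 1.865]
contact_force: [-0.8, -3.7, 2.2]
opening: 0.0121
grip_force: 40.0
```

{"method": "arm_command", "body": {"moves": [[[-0.0002,0,0],[0,0,0],0.005],[[-0.0005,-0.0001,0.0004],[0,0,0],0.005],[[-0.0007,-0.0001,0.001],[0,0,0],0.005],[[-0.0007,-0.0001,0.002],[0,0,0],0.005],[[-0.0007,-0.0001,0.003],[0,0,0],0.005]]}}

```text
time: 25.55
tool_pos: [0.5749, -0.0277, 0.1001]
tool_rot: [-3.141, -0.001, 1.865]
contact_force: [-0.8, -2.6, 2.4]
opening: 0.0117
grip_force: 40.0
```

{"method": "arm_command", "body": {"moves": [[[0,0,0.001],[0,0,0],0.005],[[0,0,0.002],[0,0,0],0.005],[[0,0,0.003],[0,0,0],0.005],[[0,0,0.004],[0,0,0],0.005],[[0,0,0.005],[0,0,0],0.005]]}}

```text
time: 26.05
tool_pos: [0.5748, -0.0278, 0.0951]
tool_rot: [-3.141, -0.0, 1.865]
contact_force: [-2.4, -0.5, 2.5]
opening: 0.0116
grip_force: 40.0
```

{"method": "arm_command", "body": {"moves": [[[-0.0001,-0.0002,0.001],[0,0,0],0.005],[[-0.0002,-0.0004,0.0025],[0,0,0],0.005],[[-0.0002,-0.0004,0.004],[0,0,0],0.005],[[-0.0002,-0.0004,0.0055],[0,0,0],0.005],[[-0.0002,-0.0004,0.007],[0,0,0],0.005]]}}

```text
time: 26.55
tool_pos: [0.5746, -0.028, 0.088]
tool_rot: [-3.142, -0.001, 1.865]
contact_force: [-0.6, 2.1, 0.1]
opening: 0.0118
grip_force: 40.0
```

{"method": "arm_command", "body": {"moves": [[[0,0,0.0015],[0,0,0],0.005],[[0,0,0.003],[0,0,0],0.005],[[0,0,0.0045],[0,0,0],0.005],[[0,0,0.006],[0,0,0],0.005],[[0,0,0.007],[0,0,0],0.005]]}}

```text
time: 27.05
tool_pos: [0.5746, -0.0281, 0.0811]
tool_rot: [-3.142, -0.0, 1.865]
contact_force: [-2.7, 2.8, 1.6]
opening: 0.0119
grip_force: 40.0
```

{"method": "arm_command", "body": {"moves": [[[0,0,0.001],[0,0,0],0.005],[[0,0,0.002],[0,0,0],0.005],[[0,0,0.003],[0,0,0],0.005],[[0,0,0.004],[0,0,0],0.005],[[0,0,0.005],[0,0,0],0.005]]}}

```text
time: 27.55
tool_pos: [0.5746, -0.0281, 0.0762]
tool_rot: [3.142, -0.0, 1.865]
contact_force: [-3.4, 4.8, 2.0]
opening: 0.0118
grip_force: 40.0
```

Small x/y correction, then ease down to the collar.

{"method": "arm_command", "body": {"moves": [[[0.0002,-0.0001,0.0004],[0,0,0],0.005],[[0.0004,-0.0003,0.0008],[0,0,0],0.005],[[0.0006,-0.0003,0.0013],[0,0,0],0.005],[[0.0006,-0.0003,0.0018],[0,0,0],0.005],[[0.0006,-0.0003,0.0022],[0,0,0],0.005]]}}

```text
time: 28.05
tool_pos: [0.5744, -0.028, 0.074]
tool_rot: [3.141, 0.0, 1.865]
contact_force: [-1.0, 2.8, 0.3]
opening: 0.0115
grip_force: 40.0
```

{"method": "arm_command", "body": {"moves": [[[0,0,0.0003],[0,0,0],0.005],[[0,0,0.0006],[0,0,0],0.005],[[0,0,0.0009],[0,0,0],0.005],[[0,0,0.0012],[0,0,0],0.005],[[0,0,0.0015],[0,0,0],0.005]]}}

```text
time: 28.55
tool_pos: [0.5743, -0.028, 0.0728]
tool_rot: [3.141, 0.0, 1.865]
contact_force: [-1.3, 1.1, 4.4]
opening: 0.0119
grip_force: 40.0
```

{"method": "arm_command", "body": {"moves": [[[0,0,0.0003],[0,0,0],0.005],[[0,0,0.0006],[0,0,0],0.005],[[0,0,0.0009],[0,0,0],0.005],[[0,0,0.0009],[0,0,0],0.005],[[0,0,0.0009],[0,0,0],0.005]]}}

```text
time: 29.05
tool_pos: [0.5744, -0.028, 0.0727]
tool_rot: [3.141, 0.001, 1.865]
contact_force: [-2.7, 0.6, 8.7]
opening: 0.0121
grip_force: 40.0
```

Seated: z is holding at 0.0727 with force rising. I'll unload, release, lift and check both pins.

{"method": "arm_command", "body": {"moves": [[[0,0,-0.0006],[0,0,0],0.005],[[0,0,-0.001],[0,0,0],0.005],[[0,0,-0.001],[0,0,0],0.015],[[0,0,-0.001],[0,0,0],0.025],[[0,0,-0.001],[0,0,0],0.04]]}}

```text
time: 29.55
tool_pos: [0.5741, -0.0278, 0.0724]
tool_rot: [-3.141, -0.0, 1.865]
contact_force: [-0.5, 0.2, -0.4]
opening: 0.0267
grip_force: 0.0
```

{"method": "arm_command", "body": {"moves": [[[0,0,0],[0,0,0],0.05],[[0,0,-0.01],[0,0,0],0.05],[[0,0,-0.04],[0,0,0],0.05],[[0,0,-0.08],[0,0,0],0.05],[[0,0,-0.12],[0,0,0],0.05]]}}

```text
time: 30.05
tool_pos: [0.5739, -0.0277, 0.1944]
tool_rot: [-3.141, -0.0, 1.865]
contact_force: [-0.2, -0.9, -0.2]
opening: 0.0502
grip_force: 0.0
```

{"method": "arm_command", "body": {"moves": [[[-0.03,0,0],[0,0,0],0.05],[[-0.06,0,-0.02],[0,0,0],0.05],[[-0.09,0,-0.03],[0,0,0],0.05],[[-0.1,0,-0.04],[0,0,0],0.05],[[-0.1,0,-0.04],[0,0,0],0.05]]}}

```text
time: 30.55
tool_pos: [0.6039, -0.1253, 0.2345]
tool_rot: [3.139, 0.002, 1.863]
contact_force: [-0.5, -0.3, 0.8]
opening: 0.0495
grip_force: 0.0
```

Run:
```python
from h import *
m,i=snap("wrist","w9.png");s,j=snap("side","s9.png")
d=cv2.resize(j[150:260,220:350],(473,400),interpolation=3)
c=cv2.resize(i[:300,200:445],(327,400),interpolation=3)
cv2.imwrite("pics/m9.png",np.hstack([d,c])[:600,:800])
```

```text
(no output)
```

View pics/m9.png

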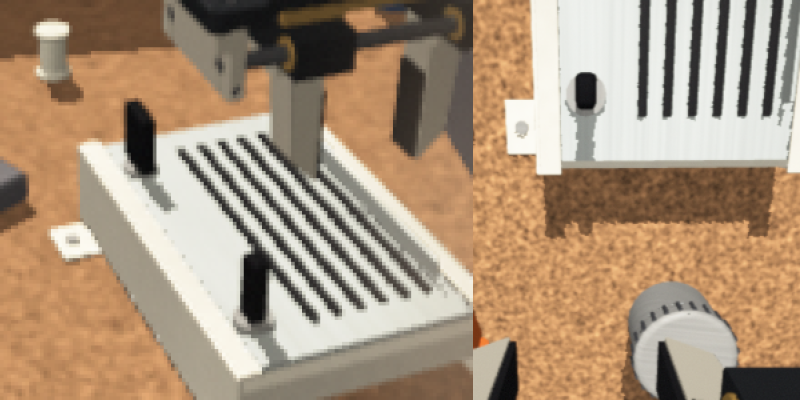

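Both pins stand upright with their collars flat on the plate: the drift at about (140,175) and the lock at about (255,320) in the left crop. The gripper is clear, so I'm handing in.

```bash
python3 -c "
from cell import robot
print(robot.hand_in())"
```

```text
the job is handed in; nothing more can be done
None
```

The job is handed in at about 31 s of the 72 s allowed: the drift and lock pins looked upright in the last pictures, collars flat on the plate, and both were released, but the hand-in returned no verdict.

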